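Hold open the cover of a make-up organiser whose slide catch may be on

ROBOT

A 6-joint arm with a two-finger parallel gripper is mounted at the origin on the work surface. World frame = base frame: x ahead of the robot, y to its left, z up, the work surface at z = 0. Lengths are in mm, angles in rad, forces in N, time in s.
With the tool pointing down it reaches from about 400 to 825 mm from the base axis. Payload 7 kg.
Tool frame: the origin (TCP) lies at the very end of the fingers, on their centre line; the grasp point (between the pads) lies 19 mm behind it; z points along the fingers, y is the direction in which the jaws open and shut (so a half turn about z gives the same grasp; the last joint's range is limited). The gripper opens to 88 mm and grips with 3 to 60 N. Pads are 19 mm wide; open, the fingers measure 130 mm over their backs; the gripper's body (78 mm by 193 mm) begins 47 mm behind the grasp point.
Start: joints at [1.447, 0.359, 0.012, 0, -1.224, -0.288], TCP at [270.181, 618.545, 226.561] pointing down, gripper open.
Joint ranges: [-3.07, 3.07], [-1.43, 2.12], [-1.02, 1.25], [-3.03, 1.67], [-3.05, -0], [-3.03, 3.03]. Speed limits (rad/s): [2.39, 2.39, 3.01, 3.14, 3.14, 3.14].

INTERFACE

Orientations are given as a unit quaternion [x, y, z, w].
In Python, from plant import bot gives the robot as it stands. Calls block until the motion is done:
- bot.move_ptp(position, orientation): joint-space move of the TCP to a pose.
- bot.line_to(position, velocity=150, ori=None): straight line of the TCP; ori=None keeps the orientation; velocity is the mean speed in mm/s.
- bot.move_joints(angles): joint-space move.
- bot.move_gripper(opening, force=None): finger opening in mm; force is the grip in N (None keeps the last); returns when the fingers have stopped.
- bot.pause(seconds).
- bot.solve_ik(position, orientation): joint angles nearest the present ones, or None.
- bot.read_state(): the state.
- bot.camera(name): name is "scene" or "side" or "wrist"; returns the picture (384x512x3 uint8, red, green, blue); there is no depth.
- bot.get_calibration(name): a dict with "fx", "fy", "cx", "cy" (pixels), "distortion" ([k1, k2, p1, p2, k3] as OpenCV has them; the pictures are not rectified), "view" (4x4, takes a point from world to camera coordinates); the wrist camera has in their place "T_tool_cam" (4x4, takes a point from camera to tool coordinates, whose origin is the TCP and whose axes are the flange's). Camera axes: x right, y up, looking along -z (the intrinsics and any distortion apply to the point x, -y, -z); pixel columns grow to the right and rows downward; lengths in mm; the calibration is good to about 2 mm. A picture is of the moment at which its call begins: read the wrist's pose just before it. get_calibration takes no time and is no camera call.
A pose or a line that the arm cannot do raises bot.Unreachable and nothing moves.
- bot.close_job(): hands the job in, once; it reports no verdict.
The state is a dict: "t": time; "joint_pos": joint angles; "qvel": joint speeds; "tau": joint torques, N m; "tcp_pos": TCP position; "eef_rot": TCP orientation; "contact_force": force on the tool from outside, world axes, zero at the start; "moment": the same for the moment, N m; "width": finger opening in mm.
Only numpy, scipy, OpenCV 4.12 (cv2) and the standard library are available. Lean on these libraries where they do the work, as an engineer would, in place of code of your own. Each camera call takes 0.05 s, during which the arm holds its last target.

TASK

Take hold of the round pull on the make-up organiser's hinged cover and, before touching the slide catch, give it a gentle tug upwards to learn whether the cover is caught; if it is, do not force it, but push the slide catch to the other end of its slot. Then raise the cover by its pull to about sixty degrees and finish while still holding it there with the gripper, as it would fall shut. Leave the other things on the desk and on the organiser where they are.

Things in the scene. Friction and masses are not known exactly. Their poses are not given: they have to be found in the camera images.
- case: White plastic make-up organiser, fixed on the desk: 200 mm deep (its x, front to back), 280 mm wide (its y, to its left seen from the robot), 100 mm high. Origin: centre of its underside. On top: a 50 mm deep ledge along the front edge (top at z = 100 mm) with the slide catch, and behind it the hinged cover.
- cover (a joint): Opening angle of the cover (rad): 0 shut (level), grows as its front edge rises, stop at 1.45. Turns freely, falls shut when let go. Caught, it lifts only about 0.02 rad (2 to 3 mm at the front) and stops hard; free, it lifts with 1 to 3 N. A pull of 8 N is enough to tell.
- hinge (a point): Middle of the cover's hinge line, fixed at x = 95, y = 0, z = 103 mm of the case frame; the line runs along the case's y. The cover is a white plate 143 mm deep, 270 mm wide, 6 mm thick, 0.2 to 0.35 kg, hinged along its back edge; the hinge line lies at half its thickness.
- pull (a point): Centre of the cover's pull: an upright aluminium disc, 28 mm diameter, 14 mm thick along the case's y (flat faces left and right), on a 10 mm stem, 32 mm above the middle of the cover plate and 118 mm in front of the hinge line: x = -23, y = 0, z = 135 mm of the case frame when shut. Pinched on its flat faces it can turn between the fingers as the cover swings.
- catch_grip (a point): A point on the thumb block of the slide catch, 12 mm above the ledge. The block is aluminium, 16 x 16 mm, its top 20 mm above the ledge. It slides only along the case's y, from the right end of its slot to the left end; it starts at the right end or up to 6 mm from it. 2 to 4 N push it; it stays where it is left.
- slot (a point): Middle of the catch's dark slot, on the ledge's top at x = -78, y = 0 mm of the case frame; the block's centre travels from 15 mm right (-y) to 15 mm left (+y) of it. Which end holds the cover differs and cannot be seen. If the cover is caught as found, it is free with the block fully at the left end; if it is free as found, moving the block may catch it.
- cream_jar: Bystander, leave alone: squat amber glass jar with white cap, 38 mm diameter, 35 mm high, standing on the right end of the organiser's ledge; origin: centre of its underside
- polish: Bystander, leave alone: small nail polish bottle, 24 mm square body, black cap, 56 mm high, standing on the left end of the organiser's ledge; origin: centre of its underside
- lotion: Bystander, leave alone: white lotion bottle, 50 mm diameter, 150 mm high, standing on the desk to the left of the organiser; origin: centre of its underside
- perfume: Bystander, leave alone: flat amber perfume bottle 50 x 30 mm, 90 mm high with its black cap, behind the organiser; origin: centre of its underside
- mug: Bystander, leave alone: white mug, 76 mm diameter, 85 mm high, on the desk to the right of the organiser; origin: centre of its underside
- compact: Bystander, leave alone: black round powder compact, 64 mm diameter, 16 mm thick, lying behind the organiser; origin: centre of its underside

How it is judged:
By the outcome, as a careful person would: the job done as asked, in the order asked, and still so for the second after the job is handed in, while the arm keeps its last pose, push and grip.
It also fails if it takes over 56 s, if anything falls off the work surface, if the arm or the gripper's body presses on something with over 40 N, if the wrist force passes 120 N, or if a joint passes its speed limit or range.

## Working session

There is one attempt and no reset: what is moved stays moved. The work goes in short steps, each a Python script; the robot and the scene stay as the last script left them, time stands still between calls to the robot, and variables do not carry over. Pictures are saved under pics/ and viewed, and the job is handed in when it is done.

```bash
mkdir -p pics; ls
python3 - <<'E'
from plant import bot
import cv2
s=bot.read_state(); print(s)
for n in ("scene","side","wrist"):
    im=bot.camera(n); cv2.imwrite(f"pics/{n}0.png",im[:,:,::-1]); c=bot.get_calibration(n); print(n,c)
E
```

```text
pics
{'t': 0.0, 'joint_pos': array([ 1.44711305e+00,  3.59361151e-01,  1.10367634e-02, -3.54008671e-04,
       -1.22410841e+00, -2.88131727e-01]), 'qvel': array([-0.00061105, -0.00036216, -0.00039497,  0.00081629,  0.00117451,
        0.00151996]), 'tau': array([ 1.03595576e-03, -5.82718062e+01,  2.93056369e+01,  6.99696064e+00,
        6.87127031e-03, -1.67577477e-04]), 'tcp_pos': array([269.99033561, 618.09902808, 225.62902704]), 'eef_rot': array([ 9.78863176e-01, -2.04514511e-01, -9.86586143e-05,  8.29139915e-04]), 'contact_force': array([ 0.7581899 , -0.54090008, -0.843184  ]), 'moment': array([-0.01774694, -0.01866903, -0.00088024]), 'width': 87.50461269026206}
scene {'fx': 451.70353397277734, 'fy': 451.70353397277734, 'cx': 260.5725213615317, 'cy': 191.81898798714872, 'distortion': array([-0.0995172,  0.       ,  0.       ,  0.       ,  0.       ]), 'view': array([[-8.66226033e-01,  4.99478565e-01, -1.31765870e-02,
         5.13894431e+02],
       [-3.04651703e-01, -5.07075672e-01,  8.06263979e-01,
         1.21780452e+02],
       [ 3.96030048e-01,  7.02421118e-01,  5.91409143e
[... 511 characters left out ...]
-01,  6.34634497e-01,  6.31465241e-01,
        -6.41105554e+02],
       [ 0.00000000e+00,  0.00000000e+00,  0.00000000e+00,
         1.00000000e+00]])}
wrist {'fx': 336.56048383812424, 'fy': 336.56048383812424, 'cx': 253.2046465355566, 'cy': 201.18228374345915, 'distortion': array([0.03140743, 0.        , 0.        , 0.        , 0.        ]), 'T_tool_cam': array([[ 2.32300646e-04,  9.55185490e-01,  2.96007814e-01,
         8.04034625e+01],
       [ 9.99999938e-01, -3.00522159e-04,  1.84974086e-04,
        -1.55538979e-01],
       [ 2.65641471e-04,  2.96007752e-01, -9.55185500e-01,
        -1.59867302e+02],
       [ 0.00000000e+00,  0.00000000e+00,  0.00000000e+00,
         1.00000000e+00]])}
```

View pics/scene0.png

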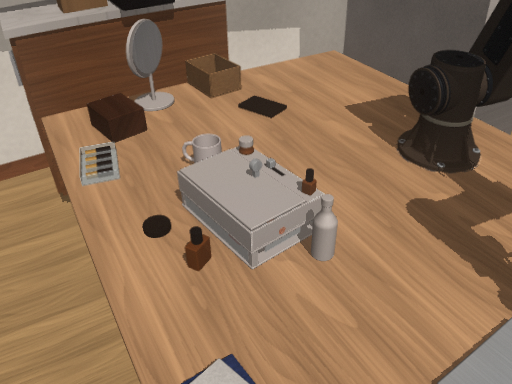

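View pics/side0.png

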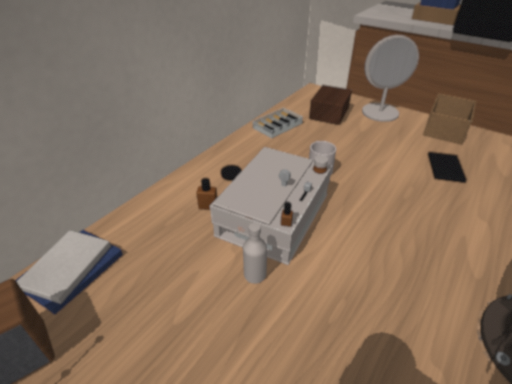

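View pics/wrist0.png

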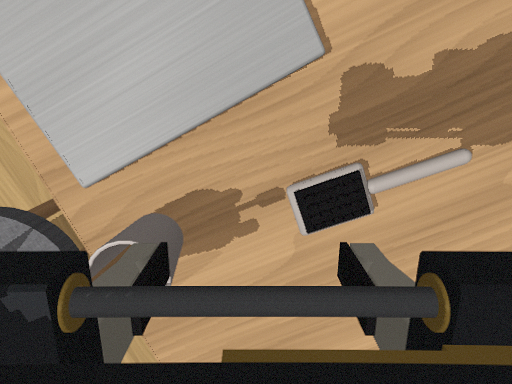

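The scene view shows the organiser around (250,200), the pull at about (256,167), the catch at about (271,163), polish at (309,182) and the jar at (246,146). The side view shows the pull at about (285,177) and the catch at about (307,187). I'll enlarge both.

```bash
cat > h.py <<'E'
import numpy as np, cv2
from plant import bot
def ray(name,uv,Ttool=None):
    c=bot.get_calibration(name)
    K=np.array([[c['fx'],0,c['cx']],[0,c['fy'],c['cy']],[0,0,1.]])
    p=cv2.undistortPoints(np.array([[uv]],float),K,np.array(c['distortion']))[0,0]
    d=np.array([p[0],-p[1],-1.])
    if name=='wrist': T=Ttool@np.array(c['T_tool_cam'])
    else: T=np.linalg.inv(c['view'])
    d=T[:3,:3]@d
    return T[:3,3],d/np.linalg.norm(d)
def onz(name,uv,z,T=None):
    o,d=ray(name,uv,T); return o+d*(z-o[2])/d[2]
def tri(rs):
    A=np.zeros((3,3));b=np.zeros(3)
    for o,d in rs:
        P=np.eye(3)-np.outer(d,d);A+=P;b+=P@o
    x=np.linalg.solve(A,b); return x,[np.linalg.norm((np.eye(3)-np.outer(d,d))@(x-o)) for o,d in rs]
def proj(name,X,T=None):
    c=bot.get_calibration(name)
    K=np.array([[c['fx'],0,c['cx']],[0,c['fy'],c['cy']],[0,0,1.]])
    V=np.linalg.inv(T@np.array(c['T_tool_cam'])) if name=='wrist' else np.array(c['view'])
    X=np.atleast_2d(X); Y=X@V[:3,:3].T+V[:3,3]; Y=Y*[1,-1,-1]
    return cv2.projectPoints(Y,np.zeros(3),np.zeros(3),K,np.array(c['distortion']))[0][:,0]
def tool():
    from scipy.spatial.transform import Rotation as R
    s=bot.read_state();T=np.eye(4);T[:3,:3]=R.from_quat(s['eef_rot']).as_matrix();T[:3,3]=s['tcp_pos'];return T
E
python3 - <<'E'
from h import *
a=cv2.imread('pics/scene0.png')[130:265,170:345]; cv2.imwrite('pics/s1.png',cv2.resize(a,None,fx=4.4,fy=4.4,interpolation=cv2.INTER_CUBIC))
a=cv2.imread('pics/side0.png')[140:260,205:345]; cv2.imwrite('pics/d1.png',cv2.resize(a,None,fx=5,fy=5,interpolation=cv2.INTER_CUBIC))
print(tri([ray('scene',(256,167)),ray('side',(285,177))]), tri([ray('scene',(271,163)),ray('side',(307,187))]))
E
```

```text
(array([593.00849604, -17.96530966, 130.67875924]), [np.float64(1.0662958225601655), np.float64(1.066295822560112)]) (array([542.29649977, -37.48411851, 112.58014133]), [np.float64(0.09369675639199702), np.float64(0.09369675639202331)])
```

View pics/s1.png

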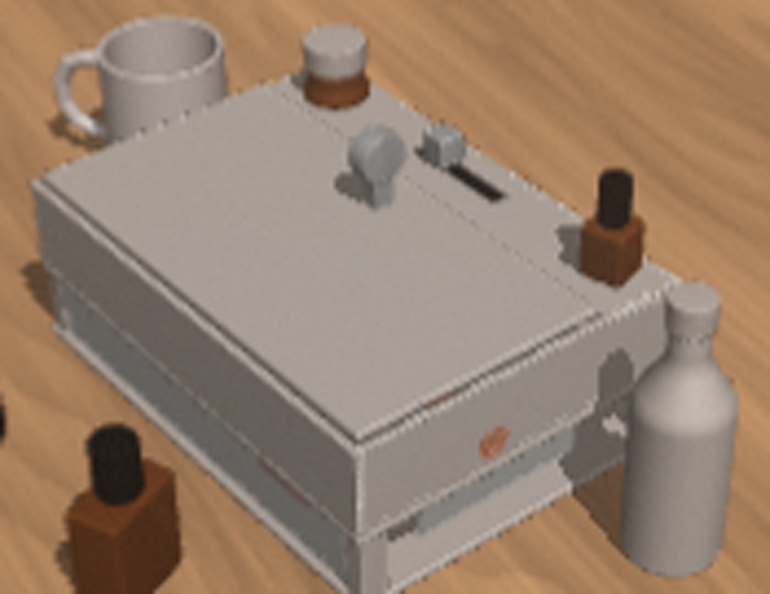

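View pics/d1.png

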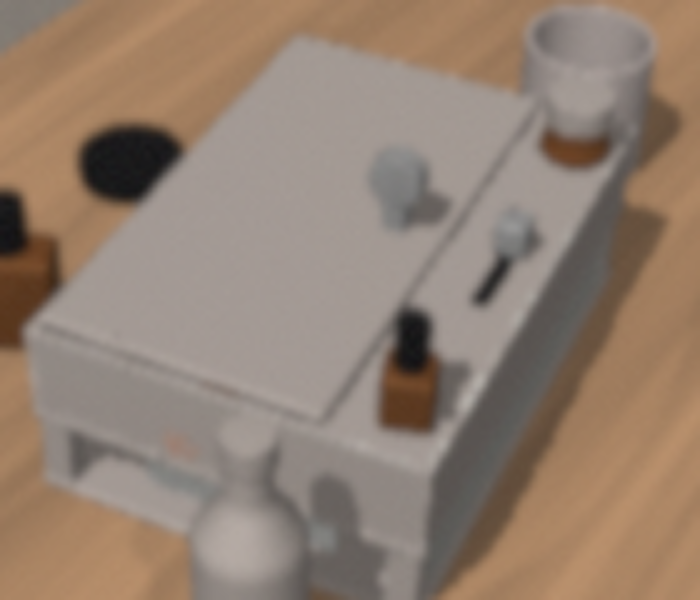

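Run:
```python
from h import *
S=lambda u,v:('scene',(u/4.4+170,v/4.4+130)); D=lambda u,v:('side',(u/5+205,v/5+140))
np.set_printoptions(precision=1,suppress=True)
def rep(n,s,d,z):
    print(n,onz(*s,z)[:2],onz(*d,z)[:2],*tri([ray(*s),ray(*d)]))
rep('coverBR',S(38,183),D(300,38),106)
rep('coverBL',S(360,438),D(30,325),106)
rep('caseFL',S(683,280),D(432,467),100)
rep('coverFL',S(602,314),D(322,418),106)
rep('pull',S(376,155),D(399,178),135)
rep('catch top',S(444,137),D(515,222),118)
rep('slotL',S(502,195),D(480,303),100)
```

```text
coverBR [ 735.7 -124.2] [ 728.  -131.3] [ 732.2 -136.7   99.7] [np.float64(1.7494053789693282), np.float64(1.749405378969499)]
coverBL [689.6 136.4] [689.6 138.3] [689.9 137.6 106.2] [np.float64(0.701183126218452), np.float64(0.7011831262185145)]
caseFL [495.5 109.1] [499.  103.1] [496.8 108.6 102.8] [np.float64(2.3787380993821516), np.float64(2.378738099382124)]
coverFL [549.3 117.5] [549.3 110.9] [548.2 113.9 105.9] [np.float64(2.381588685783619), np.float64(2.3815886857836026)]
pull [594.2 -17.2] [594.1 -19. ] [593.9 -18.3 134.8] [np.float64(0.5486882793737811), np.float64(0.5486882793738388)]
catch top [542.8 -37. ] [542.3 -41.4] [541.8 -39.7 117.7] [np.float64(1.374740360125574), np.float64(1.3747403601257047)]
slotL [531.3   1.8] [535.6   0.3] [533.6   4.7 103.2] [np.float64(0.6841706840619453), np.float64(0.6841706840617843)]
```

```bash
cat >> h.py <<'E'
from scipy.spatial.transform import Rotation as R
def quat(psi,flip=False,tilt=0.):
    # tool z down; tool x along -case x (camera at robot side) unless flip; tool y = z cross x
    ex=np.array([-np.cos(psi),-np.sin(psi),0])*(-1 if flip else 1)
    ez=np.array([0,0,-1.]); ey=np.cross(ez,ex)
    r=R.from_matrix(np.c_[ex,ey,ez])
    return (R.from_rotvec(tilt*np.array([-np.sin(psi),np.cos(psi),0]))*r).as_quat()
E
python3 - <<'E'
from h import *
np.set_printoptions(precision=3,suppress=True)
for f in (False,True):
    for p in ([600,-18,240],[594,-18,116],[680,-5,203],[542,-38,102]): print(f,p,bot.solve_ik(p,quat(.16,f)))
E
```

```text
False [600, -18, 240] [ 0.295  0.228 -0.139  0.    -1.203 -1.706]
False [594, -18, 116] [ 0.298  0.321 -0.316  0.    -0.934 -1.709]
False [680, -5, 203] [ 0.279  0.381 -0.009  0.    -1.181 -1.689]
False [542, -38, 102] [ 0.291  0.261 -0.443  0.    -0.867 -1.702]
True [600, -18, 240] [ 0.295  0.228 -0.139  0.    -1.203  1.436]
True [594, -18, 116] [ 0.298  0.321 -0.316  0.    -0.934  1.432]
True [680, -5, 203] [ 0.279  0.381 -0.009  0.    -1.181  1.452]
True [542, -38, 102] [ 0.291  0.261 -0.443  0.    -0.867  1.44 ]
```

Run:
```python
from h import *
np.set_printoptions(precision=2,suppress=True)
bot.move_ptp([600,-18,265],quat(.16)); 
bot.move_gripper(40,15); bot.pause(.3)
T=tool(); np.save('T1.npy',T); im=bot.camera('wrist'); cv2.imwrite('pics/w1.png',im[:,:,::-1]); print(T, bot.read_state()['t'],bot.read_state()['contact_force'])
print(proj('wrist',[[594,-18,135],[542,-38,118]],T))
```

```text
[[ -0.99  -0.16  -0.   599.99]
 [ -0.16   0.99  -0.   -18.01]
 [  0.    -0.    -1.   265.  ]
 [  0.     0.     0.     1.  ]] 3.9917 [ 0.49 -0.76 -0.37]
[[254.07 184.52]
 [241.15 120.08]]
```

View pics/w1.png

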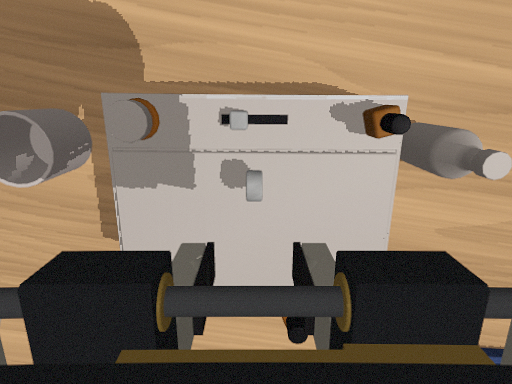

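The wrist view shows the pull at (254.5,185) and the catch at (239,120), both matching the projections. The slot runs from 222 to 288. The front edge of the case goes from (104,95) to (406,97).

Run:
```python
from h import *
np.set_printoptions(precision=3,suppress=True)
T=np.load('T1.npy')
im=cv2.imread('pics/w1.png');cv2.imwrite('pics/w1c.png',cv2.resize(im[85:210,200:310],None,fx=4.8,fy=4.8,interpolation=cv2.INTER_CUBIC))
P={}
for n,uv,z in [('FR',(104,94.5),100),('FL',(406.5,97),100),('gR',(112,151),106),('gL',(397,153),106),('pulltop',(254.7,178),143),('pullc',(254.5,185),135),('catchtop',(239.5,117),120),('slR',(222,119),100),('slL',(288,119.5),100)]:
    P[n]=onz('wrist',uv,z,T); print(n,P[n][:2])
for a,b in(('FR','FL'),('gR','gL'),('slR','slL')):
    d=P[b]-P[a]; print(a,np.linalg.norm(d),np.arctan2(-d[0],d[1]),(P[b]+P[a])/2)
psi=.16;c=np.array([[np.cos(psi),-np.sin(psi)],[np.sin(psi),np.cos(psi)]])
m=(P['FR']+P['FL'])[:2]/2
O=m+c@[100,0]; print('origin from edge',O,'from slot',(P['slR']+P['slL'])[:2]/2+c@[78,0],'from pull',P['pullc'][:2]+c@[23,0], 'from pull2view',np.array([593.9,-18.3])+c@[23,0])
```

```text
FR [ 541.2   -165.172]
FL [499.287 107.957]
gR [ 590.587 -154.059]
gL [549.605 111.589]
pulltop [586.218 -18.741]
pullc [594.377 -17.551]
catchtop [539.499 -39.769]
slR [545.127 -56.285]
slL [535.709   4.886]
FR 276.3263848935468 0.152268936961019 [520.243 -28.607 100.   ]
gR 268.79022337378285 0.15306295049784732 [570.096 -21.235 106.   ]
slR 61.891107407286576 0.15275511144145726 [540.418 -25.699 100.   ]
origin from edge [618.966 -12.675] from slot [617.422 -13.272] from pull [617.083 -13.887] from pull2view [616.606 -14.636]
```

View pics/w1c.png

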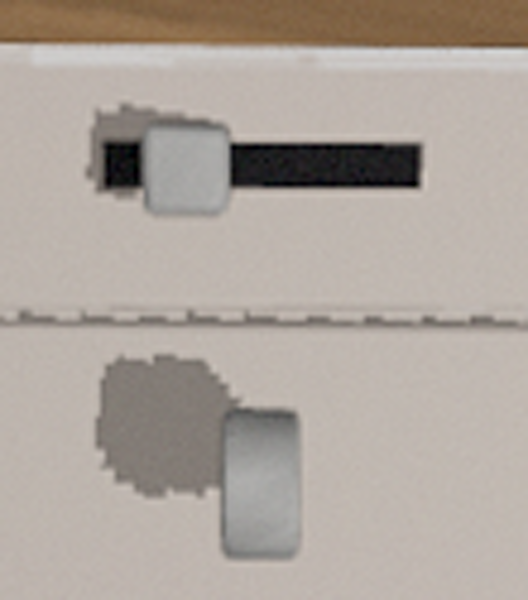

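```bash
cat >> h.py <<'E'
PSI=.154; O=np.array([617.3,-13.7]); C=np.array([[np.cos(PSI),-np.sin(PSI)],[np.sin(PSI),np.cos(PSI)]])
def W(x,y,z): return np.r_[O+C@[x,y],z]
def pullpos(th,dz=-19,dx=0):
    x=95+118*-np.cos(th)+32*np.sin(th)+dx; z=103+118*np.sin(th)+32*np.cos(th)
    return W(x,0,z+dz)
Q=quat(PSI)
def F(n=5):
    a=[]
    for _ in range(n): a.append(bot.read_state()['contact_force']); bot.pause(.01)
    return np.mean(a,0)
E
python3 - <<'E'
from h import *
np.set_printoptions(precision=2,suppress=True)
p=pullpos(0); print(p)
bot.move_ptp(p+[0,0,60],Q); bot.line_to(p,80); bot.pause(.2)
print('pre',F(),bot.read_state()['tcp_pos'])
bot.move_gripper(10,25); bot.pause(.3)
s=bot.read_state(); f0=F(); print('grip',s['width'],f0,s['tcp_pos'],s['moment'],s['t'])
for th in np.arange(.006,.0661,.006):
    bot.line_to(pullpos(th),10); f=F(4); print(round(th,3),f-f0,bot.read_state()['tcp_pos'][2])
    if f[2]-f0[2]<-8: break
cv2.imwrite('pics/tug.png',bot.camera('wrist')[:,:,::-1])
print(bot.read_state()['t'])
E
```

```text
[594.57 -17.23 116.  ]
pre [-0.35 -0.07 -0.  ] [594.84 -17.17 116.5 ]
grip 13.807283295999325 [ 1.63 -5.79 -0.48] [594.73 -18.36 116.05] [-1.93 -0.88  0.03] 6.4417
0.006 [ 0.82 -0.55 -2.78] 116.39674534396175
0.012 [ 1.33 -0.18 -3.48] 116.98061756547169
0.018 [ 1.9  -0.08 -3.96] 117.61888251544133
0.024 [ 1.51 -0.22 -3.9 ] 118.31277603570662
0.03 [ 1.93 -0.2  -4.  ] 119.00796701488682
0.036 [ 1.62 -0.41 -3.87] 119.68786740948781
0.042 [ 1.61 -0.31 -3.97] 120.35782792813312
0.048 [ 1.57 -0.09 -3.62] 121.04519235722653
0.054 [ 1.82 -0.39 -3.98] 121.77907468167376
0.06 [ 1.5  -0.57 -3.95] 122.42483189160922
0.066 [ 2.09 -0.01 -3.73] 123.14427753049024
9.65
```

View pics/tug.png

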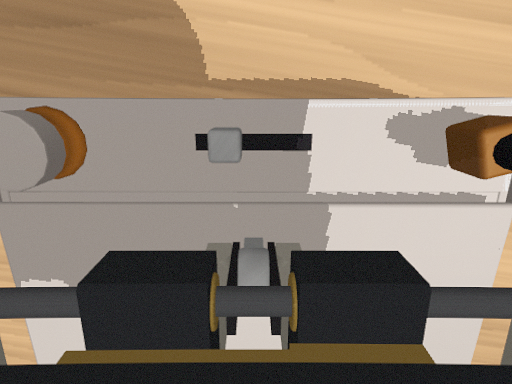

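Run:
```python
from h import *
np.set_printoptions(precision=1,suppress=True)
T=tool()
def fe(th,y,n): return W(95-143*np.cos(th)+n*np.sin(th),y,103+143*np.sin(th)+n*np.cos(th))
for th in (0,.02,.066): print(th,proj('wrist',[fe(th,-135,3),fe(th,0,3),fe(th,135,3),fe(th,0,-3),W(-50,0,100)],T), proj('wrist',[pullpos(th,dz=14),pullpos(th,0,-14)],T))
im=bot.camera('side');cv2.imwrite('pics/tugs.png',cv2.resize(im[100:240,205:380,::-1],None,fx=4.2,fy=4.2,interpolation=cv2.INTER_CUBIC))
im=bot.camera('scene');cv2.imwrite('pics/tugc.png',cv2.resize(im[130:265,170:345,::-1],None,fx=4.4,fy=4.4,interpolation=cv2.INTER_CUBIC))
```

```text
0 [[  5.2 197.9]
 [255.1 198. ]
 [505.4 197.9]
 [255.  195. ]
 [255.  191.6]] [[255.5 278.8]
 [255.3 237.5]]
0.02 [[  1.4 199.6]
 [255.1 199.6]
 [509.3 199.6]
 [255.1 196.3]
 [255.  191.6]] [[255.5 282.9]
 [255.4 240.8]]
0.066 [[ -7.8 204.1]
 [255.2 204. ]
 [518.6 204.1]
 [255.1 200. ]
 [255.  191.6]] [[255.6 293.1]
 [255.4 249. ]]
```

View pics/tugs.png

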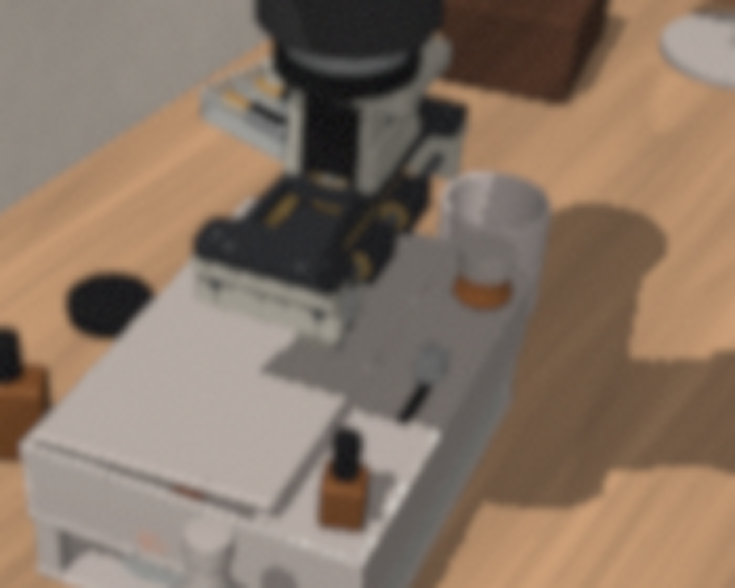

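View pics/tugc.png

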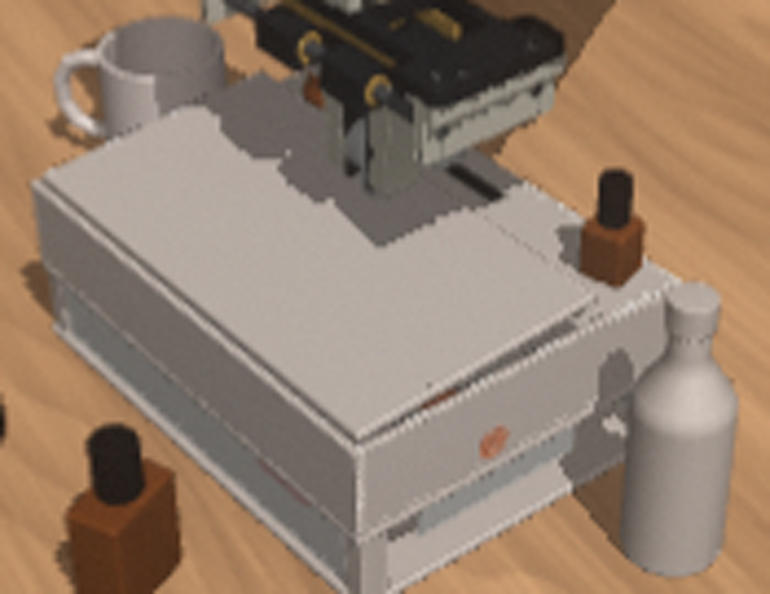

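The cover is free. The lift force stayed at about 4 N with no hard stop. The cover's front edge reads row 203, where 204 is predicted for 0.066 rad and 199.6 would mean caught. The side views also show the gap, so I'm leaving the catch alone and raising the cover.

Run:
```python
from h import *
np.set_printoptions(precision=2,suppress=True)
off=np.array([0,-.8,0])
for i,th in enumerate(np.linspace(.066,1.047,19)[1:]):
    bot.line_to(pullpos(th)+off,40)
    s=bot.read_state()
    print(round(th,2),s['contact_force'],(s['tcp_pos']-pullpos(th)),s['width'])
    if np.linalg.norm(s['contact_force'])>25: print('STOP');break
bot.pause(.3);print(s['t'])
for n in('side','scene','wrist'): cv2.imwrite(f'pics/up_{n}.png',bot.camera(n)[:,:,::-1])
```

```text
0.12 [ 1.53 -3.91 -3.41] [-0.03 -1.16 -0.15] 13.910073266817404
0.18 [ 0.8  -5.43 -2.04] [-0.03 -1.14  0.01] 13.920665295447291
0.23 [ 1.11 -5.64 -1.82] [-0.17 -1.18 -0.09] 13.387343577285856
0.28 [ 0.99 -4.73 -2.48] [-0.31 -1.2  -0.21] 13.480920800068514
0.34 [ 0.53 -4.71 -3.17] [-0.44 -1.22 -0.29] 14.151772847779656
0.39 [ 0.56 -6.08 -2.22] [-0.54 -1.22 -0.32] 13.769078748045368
0.45 [-0.39 -4.45 -2.16] [-0.65 -1.28 -0.38] 13.251878090799023
0.5 [-0.42 -4.83 -1.71] [-0.72 -1.26 -0.39] 13.823647593024761
0.56 [-0.89 -5.63 -1.4 ] [-0.82 -1.27 -0.43] 13.806403688047219
0.61 [-0.34 -5.04 -1.19] [-0.85 -1.28 -0.44] 13.781492495913062
0.67 [-0.39 -5.18 -1.8 ] [-0.83 -1.3  -0.41] 13.723075310253511
0.72 [-0.13 -5.77 -0.99] [-0.85 -1.3  -0.41] 13.72601846238709
0.77 [-1.09 -6.65 -1.01] [-0.84 -1.3  -0.36] 13.79206575361142
0.83 [-1.18 -5.49 -0.31] [-0.8  -1.3  -0.35] 13.95779274980724
0.88 [-0.59 -6.58 -1.08] [-0.81 -1.33 -0.33] 13.737286849640437
0.94 [-1.46 -5.67 -0.6 ] [-0.77 -1.32 -0.31] 13.910619704798858
0.99 [-1.68 -5.56 -0.69] [-0.7  -1.33 -0.28] 13.51552955065054
1.05 [-0.58 -5.92 -1.21] [-0.65 -1.31 -0.23] 13.720024513718203
15.45
```

View pics/up_scene.png

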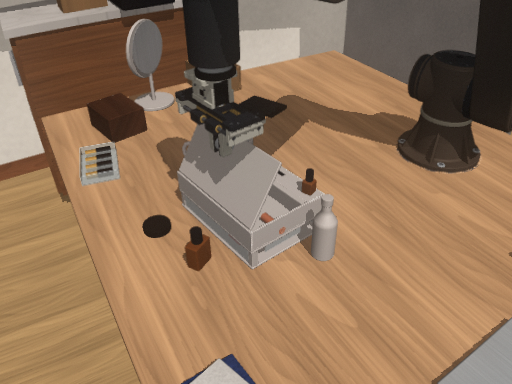

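View pics/up_side.png

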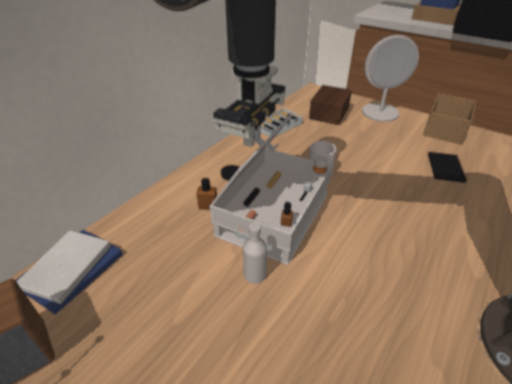

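View pics/up_wrist.png

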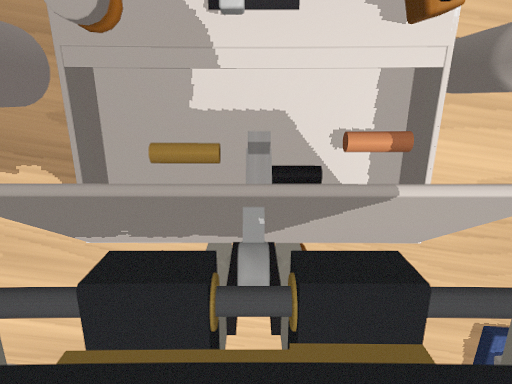

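The pictures show the cover up with the disc still between the fingers. The wrist view has the cover's front edge at rows 185–197, and the catch and bystanders are where they were. I'll measure the angle before handing in.

Run:
```python
from h import *
np.set_printoptions(precision=1,suppress=True)
T=tool()
def fe(th,y,n): return W(95-143*np.cos(th)+n*np.sin(th),y,103+143*np.sin(th)+n*np.cos(th))
for th in (.95,1,1.047,1.1): print(th,proj('wrist',[fe(th,0,3),fe(th,0,-3)],T).ravel(),proj('scene',fe(th,135,0)),proj('scene',fe(th,135,3)))
p=T[:3,3]-np.r_[0,0,-19]; xl=(C.T@(p[:2]-O))[0]-95; z=p[2]-103
print('angle from TCP',np.arctan2(z,-xl)-np.arctan2(32,118), 'radius',np.hypot(xl,z),np.hypot(118,32))
im=cv2.imread('pics/up_scene.png')[110:260,170:345]; cv2.imwrite('pics/upc.png',cv2.resize(im,None,fx=4,fy=4,interpolation=cv2.INTER_CUBIC))
```

```text
0.95 [255.8 173.8 255.7 161. ] [[284.7 164. ]] [[283.8 163.6]]
1 [255.8 189.8 255.8 176.4] [[282.4 163.2]] [[281.3 163. ]]
1.047 [255.8 205.4 255.8 191.4] [[280.  162.7]] [[278.9 162.5]]
1.1 [255.9 223.5 255.8 209.1] [[277.3 162.3]] [[276.2 162.2]]
angle from TCP 1.0399356506509294 radius 122.26594095169644 122.2620137246234
```

View pics/upc.png

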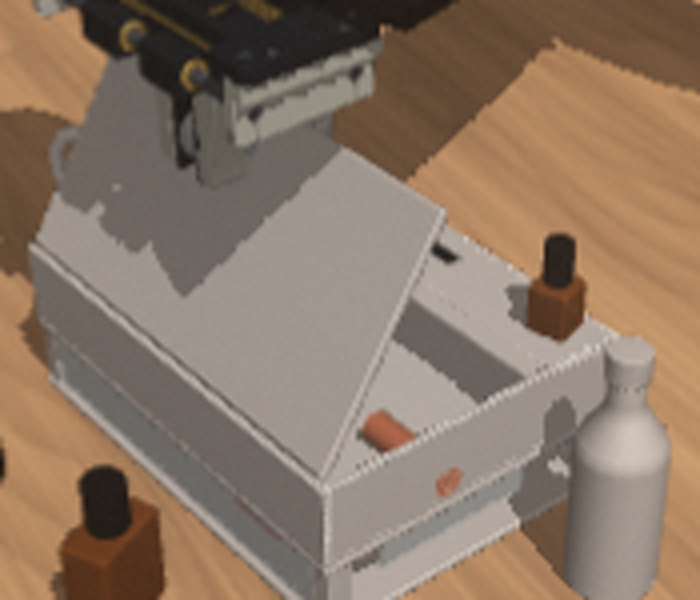

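Run:
```python
from h import *
bot.pause(.5); s=bot.read_state(); print(s['t'],s['tcp_pos'],s['width'],s['contact_force'])
bot.close_job()
```

```text
16.4 [679.55464868  -5.2605497  201.93369032] 13.719028598531644 [-0.97709758 -6.60247658 -0.85127833]
the job is handed in; nothing more can be done
```

The cover is raised to about 60° and still held there by the gripper. It was not caught, so I never touched the slide catch. I handed the job in at 16.4 s.

- **Tug:** I took hold of the pull on its flat faces and lifted it gently. The force stayed at about 4 N up to 0.066 rad with no hard stop, and the pictures showed the cover's front edge lifting. The 4 N is slightly above the 1 to 3 N given for a free cover.
- **Final angle:** The three checks put it between 58.5° and 59.6°: about 1.04 rad from the arm's position, 1.03 rad from the scene view and 1.02 rad from the wrist view.
- **Grip at hand-in:** The fingers were 13.7 mm apart on the 14 mm disc, with steady forces under 7 N. About 6 N of that was sideways, because the grip sat about 1 mm off centre.
- **Everything else:** In the last pictures the other things in view stood where they had been. I checked this by eye only, and the raised cover and gripper hid some of them in the scene view.

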